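# Pack the router templates in their tray

### The arm

A 6-joint arm with a two-finger parallel gripper is mounted at the origin on a cart in front of the work surface, level with it; the furniture and walls round the work are solid. World frame = base frame: x ahead of the robot, y to its left, z up, the work surface at z = 0. Lengths are in mm, angles in rad, forces in N, time in s.
With the tool pointing down it reaches from about 350 to 975 mm from the base axis. Payload 7.1 kg.
Tool frame: the origin (TCP) lies midway between the tips of the shut fingers; the grasp point (between the pads) lies ctrl.tcp_to_grasp behind it (ctrl.tcp_to_grasp is the distance from the TCP to the grasp point, in mm); z points along the fingers, y is the direction in which the jaws open and shut (so a half turn about z gives the same grasp; the last joint's range is limited). The gripper opens to 88 mm and grips with 3 to 60 N. Pads are 20 mm wide; open, the fingers measure 115 mm over their backs; the gripper's body (75 mm by 178 mm) begins 61 mm behind the grasp point.
Start: joints at [1.172, 0.423, 1.63, -0, 1.089, -0.019], TCP at [231.677, 580.457, 194.475] pointing down, gripper open.
Joint ranges: [-3, 3], [-0.9, 2.11], [0.09, 2.58], [-1.31, 4.45], [0.11, 2.69], [-2.54, 2.54]. Speed limits (rad/s): [2.39, 2.39, 3.01, 3.14, 3.14, 3.14].

### API

Orientations are given as a rotation vector (axis times angle).
In Python, from workcell import ctrl gives the robot as it stands.
- The arm moves only by the tool play_rows, never from a script. Its argument "increments" is text: rows parted by semicolons, each of 5 numbers parted by spaces: the opening, from 0 (shut) to 1 (fully open), then the shift along the world's x, y, z in m, then the turn about the world's z in degrees. A call has 1 to 20 rows; each row shifts and turns the commanded pose from where the row before left it; what a row does not reach is not made up. A row lasts 1/10 s, in which the tool goes at most 50 mm and 8.59 degrees, less where a joint would pass 70% of its speed; a pose out of reach is approached as far as the arm can. A call is refused whole if a number of a shift passes 0.05 or a number of a turn 8.59, either way. A call with a gripper value outside its range is refused whole. The fingers move at their own pace and stop on an object; the grip force is fixed at half the most. Time passes only in rows, so rows that do not move let the fingers close. It gives the time, the measured TCP pose, the force and the opening at its end, in the units of the state.
- ctrl.get_obs(): the state, without advancing time (a new reading comes with each control period).
- ctrl.get_image(name): name is "scene" or "top" or "wrist"; returns a dict with "img" (384x512x3 uint8, red, green, blue), "range_z" (384x512 float32, mm along the optical axis (not along the pixel's ray), 0 where there is no reading), "vertical_fov" (degrees; the focal length in pixels is half the picture's height over the tangent of half this angle, whatever the lens; pixels are square), "cx", "cy" (the principal point, pixels), "k1" (the pictures are not rectified: a ray, as slopes to the right and down, at radius r is drawn at 1 + k1 r^2 times it, then the intrinsics apply), "origin" and "attitude" of the camera in the world. Camera axes: x right, y down, z forward; pixel columns grow to the right and rows downward; lengths in mm; the calibration is good to about 2 mm. A picture is of the moment at which its call begins.
- ctrl.close_job(): hands the job in, once; it reports no verdict.
The state is a dict: "t": time; "qpos": joint angles; "qvel": joint speeds; "joint_torque": joint torques, N m; "ee_pos": TCP position; "orientation": TCP orientation; "ft_force": force on the tool from outside, world axes, zero at the start; "moment": the same for the moment, N m; "width": finger opening in mm.
Only numpy, scipy, OpenCV 4.12 (cv2) and the standard library are available. Lean on these libraries where they do the work, as an engineer would, in place of code of your own. Each camera call takes 0.05 s, during which the arm holds its last target. There are 200 camera calls.

### The job

The shallow wooden tray holds one L-shaped wooden template. Pack the second L-shaped template and the square-section wooden stick in with it, so that all three lie flat on the tray's floor side by side, grip blocks up, nothing on top of anything else and nothing on the rim.

Things in the scene. Friction and masses are not known exactly. Their poses are not given: they have to be found in the camera images.
- tray_floor (a point): Fixed shallow rectangular tray, dark floor and pale wooden rim. This point is the centre of its inner floor, 6 mm above the table. Inside it measures 150 mm along its x and 126 mm along its y; the rim is 7 mm thick and stands 9 mm above the inner floor. The tray may be turned any way round.
- packed_plate_center (a point): Loose L-shaped 9 mm pale wood template (two boards joined), in the tray: elbow in the tray's -x, -y corner, axes along the tray's. It is a 92 mm square less its +x, +y quarter; arms 46 mm wide. Point: centre of that square, half-way up the plate (4.5 mm). A grip block, 34 mm along x, 20 mm along y, 30 mm high, stands on the plate, centred at x = -9, y = -10 mm from the point. z is up.
- loose_plate_center (a point): Second L-shaped template, identical (same point, axes and grip block; pinch the block across its 20 mm width, along y), about 90 g, on the table, turned any way round. Its top with block is 39 mm above its underside. Turned half round from the first, it interlocks with it to 138 x 92 mm and leaves a strip free along one long side of the tray.
- stick_center (a point): Plain wooden stick of square section, 22 x 22 mm, 140 mm long, about 40 g, on the table. Point: its centre, 11 mm above its underside; y runs along its length. In the tray it stands 13 mm higher than rim and plates, so it can be held there by its upper part. (The flat wood offcuts at the back of the table are not wanted.)
Things that resemble listed ones, but are neither listed nor needed, are in the scene too. Of the things that look like the part that bears stick_center, the larger one is meant.

How it is judged:
By the outcome, as a careful person would: the job done as asked, in the order asked, and still so for the second after the job is handed in, with the robot touching nothing.
It also fails if it takes over 54 s, if anything falls off the work surface, if the arm or the gripper's body presses on something with over 40 N, if the wrist force passes 120 N, or if a joint passes its speed limit or range.

## Working session

There is one attempt and no reset: what is moved stays moved. The work goes in short steps, Python scripts to look and compute and a tool call to move; the robot and the scene stay as the last step left them, time stands still between calls to the robot, and variables do not carry over. Pictures are saved under pics/ and viewed, on a budget of 10 in all, crops included, one or two more only if the job needs it, and the job is handed in when it is done.

Besides the shell and the picture viewer there is one more tool, called after "Request:" as name(argument=value, ...) on one line, values as JSON. play_rows: Moves the arm, as the interface text tells. Its arguments: {"type":"object","properties":{"increments":{"type":"string"}},"required":["increments"]}

```bash
mkdir -p pics; ls; cat > h.py <<'E'
import numpy as np,cv2
from workcell import ctrl
def grab(n):
    d=ctrl.get_image(n); d['img']=np.array(d['img']); return d
def K(d):
    f=d['img'].shape[0]/2/np.tan(np.radians(d['vertical_fov'])/2); return f
def R(d):
    a=np.array(d['attitude'],float)
    if a.shape==(3,3): return a
    if a.size==3: return cv2.Rodrigues(a)[0]
    raise Exception(a)
def rays(d,uv):
    uv=np.asarray(uv,float).reshape(-1,2); f=K(d)
    p=(uv-[d['cx'],d['cy']])/f; q=p.copy()
    for _ in range(30): q=p/(1+d['k1']*(q**2).sum(1,keepdims=True))
    return np.c_[q,np.ones(len(q))]
def plane(d,uv,z):
    r=rays(d,uv)@R(d).T; o=np.array(d['origin'],float)
    return o+r*((z-o[2])/r[:,2])[:,None]
def cloud(d):
    h,w=d['range_z'].shape; u,v=np.meshgrid(np.arange(w),np.arange(h))
    r=rays(d,np.c_[u.ravel(),v.ravel()])*d['range_z'].ravel()[:,None]
    return (r@R(d).T+np.array(d['origin'],float)).reshape(h,w,3)
def save(n,im): cv2.imwrite('pics/'+n,cv2.cvtColor(im,cv2.COLOR_RGB2BGR))
E
python3 - <<'E'
from h import *
o=ctrl.get_obs(); print({k:np.round(v,3) for k,v in o.items()}, ctrl.tcp_to_grasp)
for n in('top','scene'):
    d=grab(n); save(n+'0.png',d['img']); print(n,d['origin'],d['attitude'],d['vertical_fov'],d['cx'],d['cy'],d['k1'])
    np.save(n+'0.npy',d,allow_pickle=True)
E
```

```text
pics
{'t': np.float64(0.0), 'qpos': array([ 1.172,  0.424,  1.631,  0.   ,  1.089, -0.019]), 'qvel': array([ 0.   , -0.   , -0.001, -0.001, -0.002,  0.001]), 'joint_torque': array([-0.0000e+00, -5.4462e+01, -2.7367e+01,  6.4000e-02,  2.3000e-02,
       -0.0000e+00]), 'ee_pos': array([231.47 , 579.904, 193.718]), 'orientation': array([-5.930e-01, -3.085e+00,  2.000e-03]), 'ft_force': array([-0.606, -0.24 , -0.533]), 'moment': array([ 0.015, -0.006,  0.036]), 'width': np.float64(87.695)} 18.700000000000003
top [ 250.81572912  -53.46232168 1159.63411146] [-2.24695613  1.95070437 -0.20347375] 44.21774838487901 262.02991806245916 190.02806884893678 0.019818214713667792
scene [  81.79803405 -395.45698446  708.26971238] [-2.29103056  1.03519675 -0.36808064] 55.863023094248966 259.5119157365213 188.7129581380296 0.02965867303861159
```

View pics/top0.png

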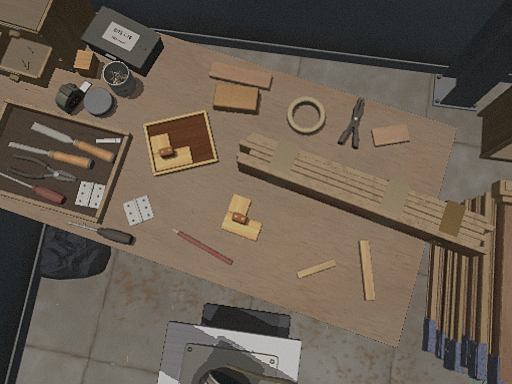

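The top view shows the tray at (180,142) with the packed plate in its lower-left corner, the loose plate at (241,218), the long stick at (367,270) and the decoy stick at (317,268). A beam runs from (240,150) to (490,240).

```bash
python3 - <<'E'
from h import *
d=np.load('top0.npy',allow_pickle=True).item()
hsv=cv2.cvtColor(d['img'],cv2.COLOR_RGB2HSV); C=cloud(d)
for p in [(180,142),(210,160),(168,155),(241,218),(232,230),(367,270),(317,268),(200,200),(300,150),(400,200),(366,200)]:
    print(p,hsv[p[1],p[0]],C[p[1],p[0]].round(0))
pale=((hsv[...,0]>14)&(hsv[...,0]<30)&(hsv[...,2]>165)&(hsv[...,1]>60)).astype(np.uint8)
n,l,s,c=cv2.connectedComponentsWithStats(pale)
for i in range(1,n):
    if s[i,4]>60:
        m=(l==i).astype(np.uint8);cn=max(cv2.findContours(m,0,1)[0],key=cv2.contourArea)
        r=cv2.boxPoints(cv2.minAreaRect(cn)); print(s[i],c[i].round(1),'box',plane(d,r,10)[:,:2].round(0).tolist())
im=d['img'][95:310,115:400]; save('crop1.png',cv2.resize(im,None,fx=2.8,fy=2.79,interpolation=cv2.INTER_CUBIC))
E
```

```text
(180, 142) [ 12 161  84] [588. 207.   6.]
(210, 160) [ 18 105 187] [550. 123.  13.]
(168, 155) [ 11 122  46] [543. 225.  33.]
(241, 218) [ 10  65 152] [412.  22.  40.]
(232, 230) [ 16 116 192] [383.  41.  10.]
(367, 270) [ 18  90 173] [ 333. -291.   24.]
(317, 268) [ 17  98 170] [ 321. -174.   19.]
(200, 200) [ 13  71 141] [448. 133.  -0.]
(300, 150) [ 16  75 147] [584. -95.  88.]
(400, 200) [ 20  72 141] [ 495. -335.  100.]
(366, 200) [ 15  88 147] [ 487. -261.   86.]
[ 74  50  19  19 192] [82.5 59.1] box [[751.0, 518.0], [803.0, 518.0], [799.0, 479.0], [746.0, 480.0]]
[143 110  74  65 409] [176.1 141. ] box [[621.0, 313.0], [683.0, 159.0], [553.0, 107.0], [493.0, 259.0]]
[288 112  28  19  64] [297.9 124.1] box [[681.0, -45.0], [705.0, -55.0], [673.0, -129.0], [649.0, -119.0]]
[150 134  42  37 682] [168.4 153.2] box [[588.0, 286.0], [622.0, 203.0], [539.0, 168.0], [506.0, 251.0]]
[ 92 148  19  11  67] [101.8 153.2] box [[532.0, 425.0], [543.0, 423.0], [529.0, 374.0], [518.0, 376.0]]
[ 54 153  34  13 124] [ 71.  158.4] box [[507.0, 515.0], [520.0, 515.0], [507.0, 428.0], [494.0, 429.0]]
[221 194  40  46 785] [240.2 218.4] box [[387.0, 70.0], [475.0, 53.0], [456.0, -36.0], [368.0, -18.0]]
[360 241  15  59 405] [366.7 268. ] box [[400.0, -271.0], [406.0, -291.0], [271.0, -318.0], [266.0, -299.0]]
[297 262  39  16 170] [313.4 269. ] box [[305.0, -128.0], [349.0, -211.0], [337.0, -217.0], [294.0, -134.0]]
```

View pics/crop1.png

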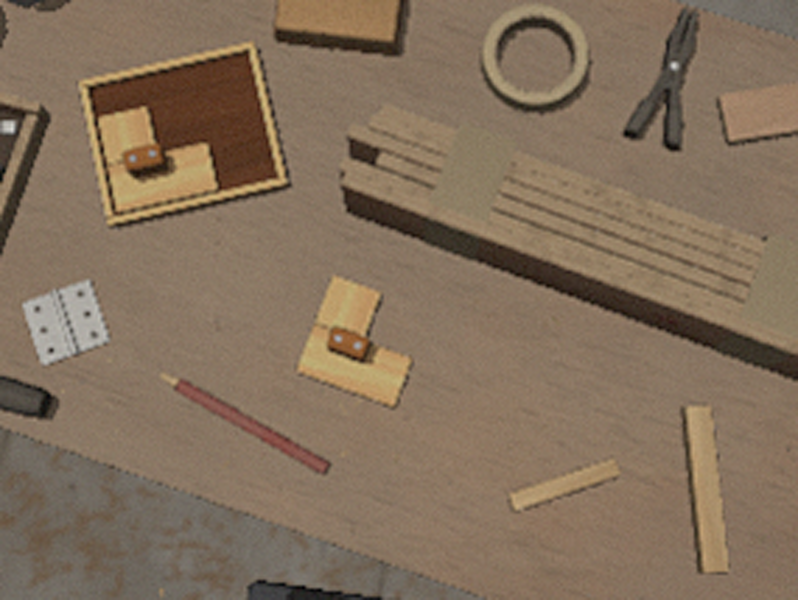

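Tray centre is about (588,210), with its +x at about -68°. The loose plate is near (420,18), with its +x at about -102°. Turning it half round from the packed plate is a -146° turn. The last joint can't do that while pinching across the 20 mm width. It can while pinching along x (the 34 mm faces), so I'll look closer with that in mind.

Request:
play_rows(increments="1 0.0127 -0.0396 0 0.7;1 0.0127 -0.0396 0 0.7;1 0.0127 -0.0396 0 0.7;1 0.0127 -0.0396 0 0.7;1 0.0127 -0.0396 0 0.7;1 0.0127 -0.0396 0 0.7;1 0.0127 -0.0396 0 0.7;1 0.0127 -0.0396 0 0.7;1 0.0127 -0.0396 0 0.7;1 0.0127 -0.0396 0 0.7;1 0.0127 -0.0396 0 0.7;1 0.0127 -0.0396 0 0.7;1 0.0127 -0.0396 0 0.7;1 0.0127 -0.0396 0 0.7;1 0 0 0 0;1 0 0 0 0")

```text
t: 1.7
ee_pos: [409.3, 25.3, 194.3]
orientation: [-0.332, -3.123, -0.0]
ft_force: [0.8, 0.8, 1.1]
width: 87.8
```

```bash
cat >> h.py <<'E'
def st():
    o=ctrl.get_obs(); r=cv2.Rodrigues(np.array(o['orientation']))[0]
    print('t%.2f'%o['t'],'tcp',np.round(o['ee_pos'],1),'jaw',round(np.degrees(np.arctan2(r[1,1],r[0,1])),2),'zax',r[:,2].round(3),'q',np.round(o['qpos'],2),'F',np.round(o['ft_force'],1),'w',round(float(o['width']),1)); return o
E
python3 - <<'E'
from h import *
st(); d=grab('wrist'); np.save('w1.npy',d,allow_pickle=True); save('w1.png',d['img']); print(d['origin'],d['vertical_fov'],K(d))
E
```

```text
t1.70 tcp [409.3  25.3 194.3] jaw 77.87 zax [-0.001  0.    -1.   ] q [ 0.03  0.1   2.08  0.    0.96 -1.33] F [0.8 0.8 1.1] w 87.8
[339.25457381  38.7287176  384.00006499] 69.0821318561789 278.9332327534013
```

View pics/w1.png

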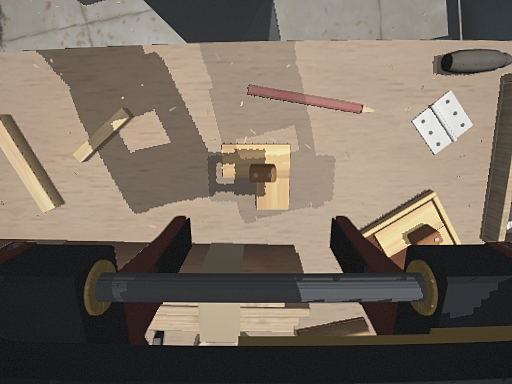

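The wrist view shows the plate at (255,176), its block at (263,172), the long stick at left (30,165) and part of the tray at lower right. Shadow patches spoil colour masks here, so I'll segment by height.

```bash
python3 - <<'E'
from h import *
d=np.load('w1.npy',allow_pickle=True).item(); C=cloud(d)
def comp(lo,hi,c0,rad):
    m=((C[...,2]>lo)&(C[...,2]<hi)&(np.hypot(C[...,0]-c0[0],C[...,1]-c0[1])<rad)&(d['range_z']>0)).astype(np.uint8)
    n,l,s,c=cv2.connectedComponentsWithStats(m); i=1+np.argmax(s[1:,4]); return C[l==i]
tb=C[(abs(C[...,0]-370)<25)&(abs(C[...,1]+60)<20)]; print('table z',np.median(tb[:,2]))
for n,a in dict(block=(28,50,(412,22),40),plate=(4.5,50,(420,20),75),stick=(10,30,(335,-295),90),).items():
    P=comp(*a); r=cv2.minAreaRect(P[:,:2].astype(np.float32)); print(n,len(P),np.median(P[:,2]).round(1),np.round(r[0],1),np.round(r[1],1),r[2],cv2.boxPoints(r).round(0).tolist())
E
```

```text
table z -0.022250921317294114
block 435 38.2 [411.1  26. ] [32.  19.7] 78.2183609008789 [[398.0, 12.0], [417.0, 8.0], [424.0, 40.0], [405.0, 44.0]]
plate 3373 8.6 [419.2  14.9] [92.1 92.3] 77.69397735595703 [[364.0, -20.0], [455.0, -40.0], [474.0, 50.0], [384.0, 70.0]]
stick 1923 20.9 [ 332.7 -292.3] [139.   25.4] 11.971065521240234 [[262.0, -294.0], [267.0, -319.0], [403.0, -290.0], [398.0, -265.0]]
```

Request:
play_rows(increments="1 0.002 0.0006 -0.04 0;1 0 0 -0.04 0;1 0 0 -0.04 0;1 0 0 -0.03 0;1 0 0 -0.02 0;1 0 0 -0.01 0;1 0 0 0 0;0 0 0 0 0;0 0 0 0 0;0 0 0 0 0;0 0 0 0 0;0 0 0 0 0;0 0 0 0 0;0 0 0 0 0")

```text
t: 3.15
ee_pos: [411.5, 26.6, 14.5]
orientation: [0.328, 3.124, 0.0]
ft_force: [-1.1, -0.6, -0.5]
width: 35.5
```

```bash
python3 - <<'E'
from h import *
st()
d=np.load('top0.npy',allow_pickle=True).item(); C=cloud(d)
hsv=cv2.cvtColor(d['img'],cv2.COLOR_RGB2HSV)
# rim points: pale ring component near the tray
pale=((hsv[...,0]>14)&(hsv[...,0]<30)&(hsv[...,2]>165)&(hsv[...,1]>60)).astype(np.uint8)
n,l,s,c=cv2.connectedComponentsWithStats(pale); 
for i in range(1,n):
    if s[i,4]>300 and s[i,0]<160:
        v,u=np.nonzero(l==i); r=cv2.minAreaRect(plane(d,np.c_[u,v],15)[:,:2].astype(np.float32)); print(s[i],np.round(r[0],1),np.round(r[1],1),r[2],cv2.boxPoints(r).round(0).tolist())
P=C[(C[...,2]>28)&(np.hypot(C[...,0]-543,C[...,1]-225)<40)];r=cv2.minAreaRect(P[:,:2].astype(np.float32));print('pblock',len(P),np.median(P[:,2]),r)
# obstacle heights round the tray
m=(np.hypot(C[...,0]-588,C[...,1]-210)<230)&(C[...,2]>50); print('high',m.sum(), C[m].min(0).round(0),C[m].max(0).round(0) if m.any() else '')
E
```

```text
t3.15 tcp [411.5  26.6  14.5] jaw 78.03 zax [ 0.  0. -1.] q [ 0.04  0.46  2.19  0.    0.49 -1.33] F [-1.1 -0.6 -0.5] w 35.5
[143 110  74  65 409] [586.4 207.7] [138.5 162.2] 21.673175811767578 [[492.0, 257.0], [552.0, 107.0], [681.0, 158.0], [621.0, 309.0]]
[150 134  42  37 682] [562.7 225.5] [88.8 88.8] 21.856945037841797 [[505.0, 250.0], [538.0, 168.0], [620.0, 201.0], [587.0, 283.0]]
pblock 135 45.34270773823209 ((550.1635131835938, 230.0291290283203), (21.529953002929688, 33.73257827758789), 19.17995262145996)
high 1359 [520. -20.  50.] [792. 406. 103.]
```

Request:
play_rows(increments="0 0 0 0 0;0 0 0 0 0;0 0 0 0.02 0;0 0 0 0.04 0;0 0 0 0.04 0;0 0 0 0.03 0")

```text
t: 3.75
ee_pos: [411.7, 26.7, 146.5]
orientation: [0.327, 3.123, 0.0]
ft_force: [0.6, -0.6, -1.1]
width: 0.8
```

Request:
play_rows(increments="0 0.0109 0.00885 0 -8.59;0 0.0109 0.00885 0 -8.59;0 0.0109 0.00885 0 -8.59;0 0.0109 0.00885 0 -8.59;0 0.0109 0.00885 0 -8.59;0 0.0109 0.00885 0 -8.59;0 0.0109 0.00885 0 -8.59;0 0.0109 0.00885 0 -8.59;0 0.0109 0.00885 0 -8.59;0 0.0109 0.00885 0 -8.59;0 0.0109 0.00885 0 -8.59;0 0.0109 0.00885 0 -8.59;0 0.0109 0.00885 0 -8.59;0 0.0109 0.00885 0 -8.59;0 0.0109 0.00885 0 -8.59;0 0.0109 0.00885 0 -8.59;0 0.0109 0.00885 0 -8.59;0 0 0 0 0;0 0 0 0 0")

```text
t: 5.65
ee_pos: [596.1, 176.9, 144.0]
orientation: [3.082, 0.607, -0.002]
ft_force: [-0.0, -0.7, 0.0]
width: 0.9
```

```bash
python3 - <<'E'
from h import *
st(); d=grab('wrist'); np.save('w2.npy',d,allow_pickle=True); save('w2.png',d['img']); print(d['origin'])
E
```

```text
t5.65 tcp [596.1 176.9 144. ] jaw -67.74 zax [-0.001 -0.    -1.   ] q [ 0.27  0.48  1.67 -0.    0.99  1.45] F [-0.  -0.7  0. ] w 0.9
[661.74641817 202.43621445 333.60200181]
```

View pics/w2.png

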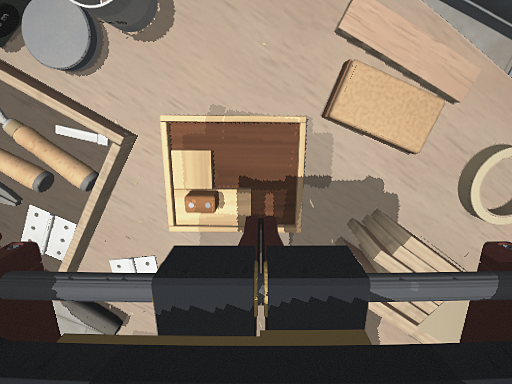

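The grip slipped off the 34 mm faces as it closed (width 0.9), so that pinch doesn't work and I'll use the 20 mm width with a re-grip. This view does show the whole tray, with outer corners at about (162,116), (307,116), (302,230) and (167,230) and the packed block at (201,202), so I'll measure it now. I'll also check where the loose plate ended up.

```bash
python3 - <<'E'
from h import *
d=np.load('w2.npy',allow_pickle=True).item(); C=cloud(d); X,Y,Z=C[...,0],C[...,1],C[...,2]
hsv=cv2.cvtColor(d['img'],cv2.COLOR_RGB2HSV)
near=(np.hypot(X-587,Y-208)<120)&(d['range_z']>0)
m=(near&(Z>9)&(Z<22)).astype(np.uint8)
m2=(near&(Z>9)).astype(np.uint8)
n,l,s,c=cv2.connectedComponentsWithStats(m)
for i in range(1,n):
    if s[i,4]>100:
        P=C[l==i]; r=cv2.minAreaRect(P[:,:2].astype(np.float32)); print(s[i],np.round(r[0],1),np.round(r[1],1),round(r[2],2),np.median(P[:,2]).round(1))
P=C[near&(Z>35)&(Z<60)&(np.hypot(X-550,Y-230)<40)]; r=cv2.minAreaRect(P[:,:2].astype(np.float32)); print('pblock',len(P),np.round(r[0],1),np.round(r[1],1),r[2],np.median(P[:,2]))
a=np.radians(-68.2); ex=np.array([np.cos(a),np.sin(a)]); ey=np.array([-ex[1],ex[0]])
# profile in tray frame
q=(C[...,:2]-[587,208]); U=q@ex; V=q@ey
for nm,A,B,rng in(('x prof @y40',U,V,(30,50)),('y prof @x20',V,U,(10,30)),('y prof @x-60',V,U,(-68,-58)),('x prof @y-55',U,V,(-58,-52))):
    k=near&(B>rng[0])&(B<rng[1]); bins=np.arange(-96,97,2); z=[np.median(Z[k&(A>=b)&(A<b+2)]) if (k&(A>=b)&(A<b+2)).any() else -9 for b in bins]
    z=np.array(z); st=np.nonzero(abs(np.diff(z))>3)[0]; print(nm,[(int(bins[i+1]),int(z[i].round()),int(z[i+1].round())) for i in st])
d=grab('top'); C=cloud(d)
for lo,hi in((28,50),(4.5,50)):
    mm=((C[...,2]>lo)&(C[...,2]<hi)&(np.hypot(C[...,0]-415,C[...,1]-20)<75)).astype(np.uint8); n,l,s,c=cv2.connectedComponentsWithStats(mm); P=C[l==1+np.argmax(s[1:,4])]; r=cv2.minAreaRect(P[:,:2].astype(np.float32)); print('loose',np.round(r[0],1),np.round(r[1],1),r[2])
E
```

```text
[ 160  115  147  118 6528] [583.8 204.9] [140.4 164.8] 21.72 14.5
pblock 585 [548.1 228. ] [19.9 34.3] 21.14609718322754 44.364819470999066
x prof @y40 [(-84, 0, -9), (-82, -9, 14), (-74, 14, 7), (76, 6, 11), (78, 11, 15), (86, 12, 0)]
y prof @x20 [(-86, -9, 0), (-80, 0, -9), (-74, -9, 15), (-56, 15, 7), (-54, 7, 14), (-52, 14, 10), (-50, 10, 15), (-38, 14, 10), (-36, 10, 14), (-20, 14, 7), (6, 6, 195), (8, 195, 6), (12, 6, 275), (18, 276, 289), (20, 289, 276), (28, 276, 269), (30, 269, 6), (60, 6, 15), (66, 14, 0)]
y prof @x-60 [(-78, 0, -9), (-74, -9, 14), (28, 14, 6), (58, 5, 9), (60, 9, 15), (68, 12, 0)]
x prof @y-55 [(-86, -1, -9), (-80, -9, 15), (-74, 14, 9), (-72, 9, -9), (-70, -9, 15), (18, 14, -9), (22, -9, 6), (76, 5, 9), (78, 9, 15), (84, 14, -9), (86, -9, -1)]
loose [411.6  25.8] [34.  20.1] 77.56539154052734
loose [420.6  16.4] [94.1 96.8] 80.77994537353516
```

Request:
play_rows(increments="1 -0.0231 -0.0189 0 6.93;1 -0.0231 -0.0189 0 6.93;1 -0.0231 -0.0189 0 6.93;1 -0.0231 -0.0189 0 6.93;1 -0.0231 -0.0189 0 6.93;1 -0.0231 -0.0189 0 6.93;1 -0.0231 -0.0189 0 6.93;1 -0.0231 -0.0189 0 6.93;1 0 0 -0.04 0;1 0 0 -0.04 0;1 0 0 -0.03 0;1 0 0 -0.015 0;1 0 0 -0.005 0;1 0 0 0 0")

```text
t: 7.15
ee_pos: [411.4, 25.7, 14.3]
orientation: [-2.449, -1.966, 0.002]
ft_force: [-0.7, 0.8, -0.1]
width: 87.7
```

Request:
play_rows(increments="0 0 0 0 0;0 0 0 0 0;0 0 0 0 0;0 0 0 0 0;0 0 0 0 0;0 0 0 0 0;0 0 0 0 0;0 0 0 0 0;0 0 0 0 0;0 0 0 0 0;0 0 0 0 0;0 0 0 0 0")

```text
t: 8.35
ee_pos: [412.0, 25.9, 14.5]
orientation: [-2.451, -1.965, 0.0]
ft_force: [0.3, -0.6, -0.1]
width: 0.4
```

```bash
python3 - <<'E'
from h import *
st(); d=grab('wrist'); np.save('w3.npy',d,allow_pickle=True)
s=grab('scene'); a=d['img']; b=s['img']
im=np.vstack([a[90:384],b[90:384]]);save('w3.png',im)
E
```

```text
t8.35 tcp [412.   25.9  14.5] jaw -12.55 zax [-0. -0. -1.] q [ 0.03  0.46  2.19 -0.    0.49  0.25] F [ 0.3 -0.6 -0.1] w 0.4
```

View pics/w3.png

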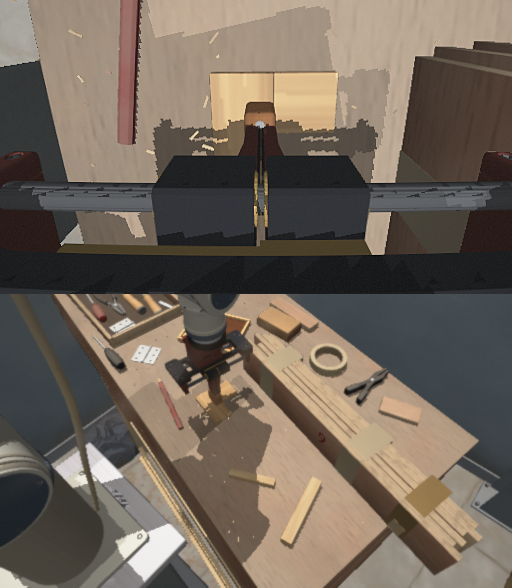

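The closed fingers at (260,120) sit over the block, and only its end at (258,108) shows. They closed on nothing, so I'll use the depth data to find the true tip height.

```bash
python3 - <<'E'
from h import *
d=np.load('w3.npy',allow_pickle=True).item(); C=cloud(d); print(d['origin'],cv2.Rodrigues(np.array(d['attitude']))[0].round(2).tolist())
for v in range(185,262,4): print(v,[tuple(C[v,u].round(0).astype(int)) for u in (248,254,260,266,272)])
E
```

```text
[426.93562064  93.91106403 204.15532011] [[0.98, -0.21, -0.06], [-0.22, -0.94, -0.26], [-0.0, 0.26, -0.97]]
185 [(np.int64(407), np.int64(48), np.int64(9)), (np.int64(412), np.int64(47), np.int64(8)), (np.int64(416), np.int64(46), np.int64(8)), (np.int64(420), np.int64(45), np.int64(8)), (np.int64(424), np.int64(44), np.int64(9))]
189 [(np.int64(407), np.int64(45), np.int64(9)), (np.int64(411), np.int64(44), np.int64(9)), (np.int64(415), np.int64(43), np.int64(10)), (np.int64(420), np.int64(42), np.int64(9)), (np.int64(424), np.int64(41), np.int64(9))]
193 [(np.int64(407), np.int64(43), np.int64(14)), (np.int64(411), np.int64(43), np.int64(16)), (np.int64(415), np.int64(42), np.int64(15)), (np.int64(419), np.int64(41), np.int64(16)), (np.int64(423), np.int64(40), np.int64(13))]
197 [(np.int64(407), np.int64(43), np.int64(23)), (np.int64(411), np.int64(43), np.int64(25)), (np.int64(415), np.int64(42), np.int64(26)), (np.int64(419), np.int64(41), np.int64(26)), (np.int64(423), np.int64(40), np.int64(24))]
201 [(np.int64(408), np.int64(44), np.int64(34)), (np.int64(411), np.int64(43), n
[... 2911 characters left out ...]

253 [(np.int64(415), np.int64(58), np.int64(133)), (np.int64(417), np.int64(58), np.int64(133)), (np.int64(413), np.int64(34), np.int64(87)), (np.int64(416), np.int64(36), np.int64(92)), (np.int64(422), np.int64(57), np.int64(134))]
257 [(np.int64(415), np.int64(58), np.int64(135)), (np.int64(417), np.int64(58), np.int64(135)), (np.int64(413), np.int64(32), np.int64(88)), (np.int64(416), np.int64(35), np.int64(95)), (np.int64(422), np.int64(56), np.int64(135))]
261 [(np.int64(415), np.int64(58), np.int64(137)), (np.int64(417), np.int64(58), np.int64(138)), (np.int64(412), np.int64(30), np.int64(87)), (np.int64(420), np.int64(56), np.int64(136)), (np.int64(422), np.int64(56), np.int64(137))]
```

Laterally the fingers are where the reading says, but the true tips end at z≈42 while ee_pos reads 14.5. I'll check the same offset with the fingers open, from the earlier w1 picture.

```bash
python3 - <<'E'
from h import *
d=np.load('w1.npy',allow_pickle=True).item(); C=cloud(d)
# tool frame coords: TCP (409.3,25.3,194.3) jaw 77.87
a=np.radians(77.87); j=np.array([np.cos(a),np.sin(a)]); k=np.array([j[1],-j[0]])
q=C[...,:2]-[409.3,25.3]; J=q@j; Kk=q@k; H=C[...,2]-194.3
m=(d['range_z']>0)&(H>-40)&(H<75)&(abs(J)<75)&(abs(Kk)<25)
for s in(-1,1):
    w=m&(J*s>0); print(s,'J',np.percentile(J[w],[1,50,99]).round(0),'K',np.percentile(Kk[w],[1,50,99]).round(0),'H',np.percentile(H[w],[0,1,5,50,99]).round(0), w.sum())
E
```

```text
-1 J [-55. -46. -45.] K [-12.  -9.   9.] H [27. 28. 31. 55. 75.] 1512
1 J [42. 43. 52.] K [-12.  -9.   9.] H [27. 28. 31. 56. 75.] 1518
```

Confirmed: the tips are 27 mm above the reported TCP, so I'll command ee z = tip z − 27. Opening, then going down to tip ≈ 14.5.

Request:
play_rows(increments="0.7 0 0 0 0;0.7 0 0 0 0;0.7 0 0 0 0;0.7 0 0 0 0;0.7 0 0 0 0;0.7 0 0 0 0;0.7 0 0 0 0;0.7 0 0 0 0;0.7 0 0 -0.015 0;0.7 0 0 -0.01 0;0.7 0 0 -0.002 0;0.7 0 0 0 0;0 0 0 0 0;0 0 0 0 0;0 0 0 0 0;0 0 0 0 0;0 0 0 0 0;0 0 0 0 0;0 0 0 0 0;0 0 0 0 0")

```text
t: 10.45
ee_pos: [412.0, 25.9, -12.4]
orientation: [2.451, 1.965, -0.0]
ft_force: [-0.5, 0.4, 4.4]
width: 20.0
```

Gripped at 20.0 mm. At the right height, pinching the 34 mm faces should hold too and needs only one turn to the target. I'll release, turn +90° and pinch along x.

Request:
play_rows(increments="0.8 0 0 0 0;0.8 0 0 0 0;0.8 0 0 0 0;0.8 0 0 0.02 0;0.8 0 0 0.02 8.5;0.8 0 0 0 8.5;0.8 0 0 0 8.5;0.8 0 0 0 8.5;0.8 0 0 0 8.5;0.8 0 0 0 8.5;0.8 0 0 0 8.5;0.8 0 0 0 8.5;0.8 0 0 0 8.5;0.8 0 0 0 8.5;0.8 0 0 0 5;0.8 0 0 0 0;0.8 0 0 -0.02 0;0.8 0 0 -0.015 0;0.8 0 0 -0.005 0;0.8 0 0 0 0")

```text
t: 12.45
ee_pos: [411.4, 25.9, -13.0]
orientation: [-0.345, -3.121, 0.0]
ft_force: [0.7, 0.2, -0.2]
width: 70.2
```

Request:
play_rows(increments="0 0 0 0 0;0 0 0 0 0;0 0 0 0 0;0 0 0 0 0;0 0 0 0 0;0 0 0 0 0;0 0 0 0 0;0 0 0 0 0;0 0 0 0.01 0;0 0 0 0.03 0;0 0 0 0.04 0;0 0 0 0.04 0;0 0 0 0 0")

```text
t: 13.75
ee_pos: [415.1, 26.0, 111.9]
orientation: [0.342, 3.114, 0.002]
ft_force: [0.5, -0.2, -1.6]
width: 33.7
```

Request:
play_rows(increments="0 0.0108 0.0087 0 -8.58;0 0.0108 0.0087 0 -8.58;0 0.0108 0.0087 0 -8.58;0 0.0108 0.0087 0 -8.58;0 0.0108 0.0087 0 -8.58;0 0.0108 0.0087 0 -8.58;0 0.0108 0.0087 0 -8.58;0 0.0108 0.0087 0 -8.58;0 0.0108 0.0087 0 -8.58;0 0.0108 0.0087 0 -8.58;0 0.0108 0.0087 0 -8.58;0 0.0108 0.0087 0 -8.58;0 0.0108 0.0087 0 -8.58;0 0.0108 0.0087 0 -8.58;0 0.0108 0.0087 0 -8.58;0 0.0108 0.0087 0 -8.58;0 0.0108 0.0087 0 -8.58;0 0 0 0 0;0 0 0 0 0")

```text
t: 15.65
ee_pos: [594.5, 173.4, 106.4]
orientation: [3.084, 0.595, -0.003]
ft_force: [-0.9, -0.8, -1.2]
width: 33.7
```

```bash
python3 - <<'E'
from h import *
st(); d=grab('wrist'); np.save('w4.npy',d,allow_pickle=True); save('w4.png',d['img'])
C=cloud(d); X,Y,Z=C[...,0],C[...,1],C[...,2]
T=np.array([583.8,204.9]); a=np.radians(-68.3); ex=np.array([np.cos(a),np.sin(a)]); ey=np.array([-ex[1],ex[0]])
for nm,m in dict(heldplate=(Z>118)&(Z<142),tray=(Z>9)&(Z<22)).items():
    m=(m&(np.hypot(X-587,Y-200)<125)&(d['range_z']>0)).astype(np.uint8)
    n,l,s,c=cv2.connectedComponentsWithStats(m); i=1+np.argmax(s[1:,4]); P=C[l==i]; r=cv2.minAreaRect(P[:,:2].astype(np.float32)); q=P[:,:2]-T
    print(nm,s[i],np.round(r[0],1),np.round(r[1],1),r[2],np.median(P[:,2]).round(1),'u',np.percentile(q@ex,[.5,99.5]).round(1),'v',np.percentile(q@ey,[.5,99.5]).round(1))
E
```

```text
t15.65 tcp [594.5 173.4 106.4] jaw -68.16 zax [-0.002 -0.001 -1.   ] q [ 0.26  0.52  1.7  -0.    0.92  1.45] F [-0.9 -0.8 -1.2] w 33.7
heldplate [ 173  172  147   69 8024] [602.9 185.2] [45.8 92.6] 21.816328048706055 127.1 u [-20.1  70.9] v [-11.2  33.3]
tray [ 143  113  167  130 4345] [584.5 204.8] [138.7 163.7] 21.74846839904785 14.4 u [-81.2  81.5] v [-68.1  69.9]
```

View pics/w4.png

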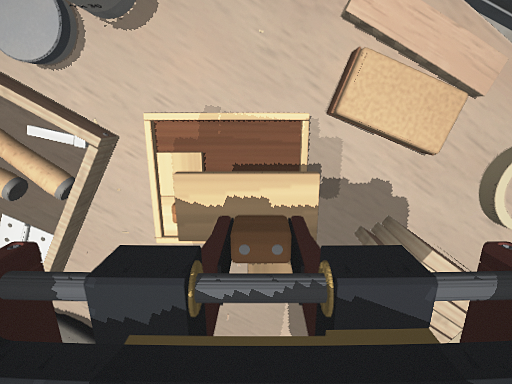

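Held plate spans u −20…71, v up to 33 in the tray frame, within 1 mm of the target. Shifting slightly and lowering 110 mm.

Request:
play_rows(increments="0 0.0004 0.0012 -0.03 0;0 0 0 -0.03 0;0 0 0 -0.02 0;0 0 0 -0.01 0;0 0 0 -0.008 0;0 0 0 -0.005 0;0 0 0 -0.004 0;0 0 0 -0.003 0;0 0 0 0 0")

```text
t: 16.6
ee_pos: [596.1, 175.1, -2.4]
orientation: [-3.086, -0.589, -0.001]
ft_force: [-1.1, 0.4, -1.9]
width: 33.7
```

Request:
play_rows(increments="0 -0.001 -0.0004 -0.001 0;0 0 0 -0.001 0;0 0 0 -0.001 0;0 0 0 0 0;0.7 0 0 0 0;0.7 0 0 0 0;0.7 0 0 0 0;0.7 0 0 0 0;0.7 0 0 0 0;0.7 0 0 0.01 0;0.7 0 0 0.04 0;0.7 0 0 0.04 0;0.7 0 0 0.04 0;0.7 0 0 0 0")

```text
t: 18.0
ee_pos: [599.0, 175.7, 131.2]
orientation: [-3.085, -0.588, -0.017]
ft_force: [0.2, -0.6, 0.5]
width: 61.8
```

```bash
python3 - <<'E'
from h import *
st(); d=grab('wrist'); np.save('w5.npy',d,allow_pickle=True); save('w5.png',d['img'])
C=cloud(d); X,Y,Z=C[...,0],C[...,1],C[...,2]
T=np.array([583.8,204.9]); a=np.radians(-68.3); ex=np.array([np.cos(a),np.sin(a)]); ey=np.array([-ex[1],ex[0]])
q=C[...,:2]-T; U=q@ex; V=q@ey; ok=d['range_z']>0
def prof(A,B,lo,hi):
    k=ok&(B>lo)&(B<hi)&(Z<60); out=[]; pz=None
    for b in np.arange(-90,91,1.5):
        s=k&(A>=b)&(A<b+1.5)
        if s.sum()<3: continue
        z=np.median(Z[s]); 
        if pz is not None and abs(z-pz)>2.5: out.append((float(b),round(float(pz)),round(float(z))))
        pz=z
    return out
for u in(-60,-35,0,25,55): print('v-prof at u',u,prof(V,U,u-4,u+4))
for v in(50,24,10): print('u-prof at v',v,prof(U,V,v-4,v+4))
E
```

```text
t18.00 tcp [599.  175.7 131.2] jaw -68.41 zax [ 0.01   0.003 -1.   ] q [0.27 0.49 1.68 0.   0.95 1.46] F [ 0.2 -0.6  0.5] w 61.8
v-prof at u -60 [(-58.5, 12, 14), (30.0, 15, 11), (31.5, 11, 5), (63.0, 6, 14), (70.5, 15, -1)]
v-prof at u -35 [(-16.5, 44, 38), (-15.0, 38, 29), (-13.5, 29, 15), (30.0, 15, 11), (31.5, 11, 5), (63.0, 6, 14), (69.0, 15, 7), (70.5, 7, 0)]
v-prof at u 0 [(-69.0, -1, 15), (-63.0, 12, 10), (-60.0, 10, 14), (-15.0, 14, 11), (-12.0, 11, 14), (34.5, 12, 5), (63.0, 5, 14), (70.5, 13, -1)]
v-prof at u 25 [(-69.0, 1, 14), (-64.5, 15, 12), (-63.0, 12, 7), (-57.0, 5, 14), (-55.5, 14, 11), (-54.0, 11, 14), (-49.5, 14, 6), (-48.0, 6, 15), (-45.0, 14, 10), (-43.5, 10, 13), (-39.0, 15, 10), (-36.0, 10, 14), (-31.5, 15, 9), (-30.0, 9, 14), (-12.0, 15, 44), (7.5, 43, 29), (9.0, 29, 14), (33.0, 15, 10), (34.5, 10, 6), (63.0, 6, 14), (69.0, 15, 6), (70.5, 6, 0)]
v-prof at u 55 [(-69.0, 0, 14), (-63.0, 12, 7), (-58.5, 7, 14), (33.0, 15, 9), (34.5, 9, 5), (63.0, 6, 14), (70.5, 13, 0)]
u-prof at v 50 [(-81.0, 0, 14), (-75.0, 13, 10), (-73.5, 10, 6), (75.0, 6, 13), (84.0, 15, 0)]
u-prof at v 24 [(-82.5, -1, 14), (-76.5, 15, 11), (-75.0, 11, 6), (-72.0, 6, 14), (-27.0, 15, 12), (-25.5, 12, 6), (-21.0, 6, 14), (72.0, 14, 5), (75.0, 5, 13), (84.0, 14, -1)]
u-prof at v 10 [(-82.5, -1, 14), (-76.5, 15, 12), (-72.0, 9, 14), (-25.5, 14, 6), (-22.5, 6, 13), (18.0, 15, 24), (21.0, 23, 15), (22.5, 15, 21), (24.0, 21, 27), (25.5, 27, 15), (27.0, 15, 24), (28.5, 24, 26), (30.0, 26, 15), (31.5, 15, 29), (33.0, 29, 18), (37.5, 18, 31), (39.0, 31, 16), (40.5, 16, 29), (42.0, 29, 24), (43.5, 24, 15), (45.0, 15, 23), (48.0, 23, 15), (70.5, 15, 6), (75.0, 6, 14), (84.0, 13, -1)]
```

View pics/w5.png

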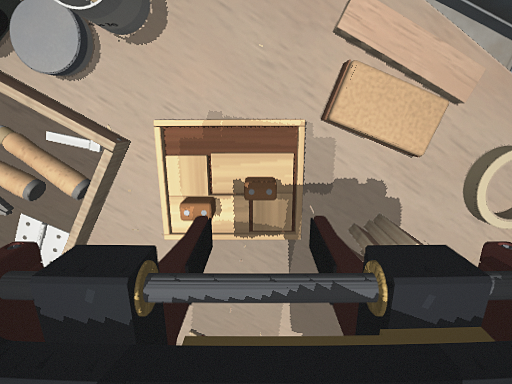

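The second plate lies flat and interlocked: block at (260,188), gaps of about 4 mm all round. The free strip is v 34.5…63.5, centre about 49. Now I'll fetch the stick.

Request:
play_rows(increments="1 -0.022 -0.039 0.002 -0.8;1 -0.022 -0.039 0.002 -0.8;1 -0.022 -0.039 0.002 -0.8;1 -0.022 -0.039 0.002 -0.8;1 -0.022 -0.039 0.002 -0.8;1 -0.022 -0.039 0.002 -0.8;1 -0.022 -0.039 0.002 -0.8;1 -0.022 -0.039 0.002 -0.8;1 -0.022 -0.039 0 -0.8;1 -0.022 -0.039 0 -0.8;1 -0.022 -0.039 0 -0.8;1 -0.022 -0.039 0 -0.8;1 0 0 0 0;1 0 0 0 0")

```text
t: 19.45
ee_pos: [329.8, -293.5, 139.7]
orientation: [-3.123, -0.323, 0.002]
ft_force: [0.0, 0.2, 0.9]
width: 87.5
```

```bash
python3 - <<'E'
from h import *
st(); d=grab('wrist'); np.save('w6.npy',d,allow_pickle=True); save('w6.png',d['img'])
C=cloud(d); X,Y,Z=C[...,0],C[...,1],C[...,2]
for lo in(15,19):
    m=((Z>lo)&(Z<26)&(np.hypot(X-333,Y+292)<90)&(d['range_z']>0)).astype(np.uint8)
    n,l,s,c=cv2.connectedComponentsWithStats(m); i=1+np.argmax(s[1:,4]); P=C[l==i]; r=cv2.minAreaRect(P[:,:2].astype(np.float32)); print(s[i],np.round(r[0],1),np.round(r[1],1),r[2],np.median(P[:,2]))
E
```

```text
t19.45 tcp [ 329.8 -293.5  139.7] jaw -78.18 zax [-0.001  0.001 -1.   ] q [-0.75  0.24  2.06  0.    0.84  0.61] F [0.  0.2 0.9] w 87.5
[ 250  113   20  121 2348] [ 332.5 -293.2] [138.9  21.8] 11.292695045471191 21.602695608236473
[ 250  113   20  121 2347] [ 332.5 -293.2] [138.9  21.8] 11.31531047821045 21.604090964025033
```

Request:
play_rows(increments="1 0.0027 0.0003 -0.04 -0.5;1 0 0 -0.04 0;1 0 0 -0.04 0;1 0 0 -0.02 0;1 0 0 -0.01 0;1 0 0 -0.0045 0;1 0 0 0 0;0 0 0 0 0;0 0 0 0 0;0 0 0 0 0;0 0 0 0 0;0 0 0 0 0;0 0 0 0 0;0 0 0 0 0;0 0 0 0 0;0 0 0 0 0;0 0 0 0 0")

```text
t: 21.2
ee_pos: [333.6, -293.0, -14.1]
orientation: [-3.126, -0.314, 0.0]
ft_force: [-0.2, 0.8, -0.9]
width: 21.4
```

Request:
play_rows(increments="0 0 0 0.01 0;0 0 0 0.03 0;0 0 0 0.04 0;0 0 0 0.04 0;0 0 0 0.04 0;0 0 0 0.02 0;0 0 0 0 0")

```text
t: 21.9
ee_pos: [335.2, -294.5, 169.5]
orientation: [3.121, 0.314, 0.007]
ft_force: [0.2, -0.2, 0.4]
width: 21.8
```

Request:
play_rows(increments="0 0.0228 0.0397 0 7.72;0 0.0228 0.0397 0 7.72;0 0.0228 0.0397 0 7.72;0 0.0228 0.0397 0 7.72;0 0.0228 0.0397 0 7.72;0 0.0228 0.0397 0 7.72;0 0.0228 0.0397 0 7.72;0 0.0228 0.0397 0 7.72;0 0.0228 0.0397 0 7.72;0 0.0228 0.0397 0 7.72;0 0.0228 0.0397 0 7.72;0 0.0228 0.0397 0 7.72;0 0.0228 0.0397 0 7.72;0 0 0 -0.04 0;0 0 0 -0.04 0;0 0 0 0 0;0 0 0 0 0")

```text
t: 23.6
ee_pos: [629.0, 222.6, 84.9]
orientation: [-1.759, -2.6, 0.004]
ft_force: [0.3, -0.6, 0.2]
width: 21.5
```

```bash
python3 - <<'E'
from h import *
st(); d=grab('wrist'); np.save('w7.npy',d,allow_pickle=True); save('w7.png',d['img'])
C=cloud(d); X,Y,Z=C[...,0],C[...,1],C[...,2]
T=np.array([583.8,204.9]); a=np.radians(-68.3); ex=np.array([np.cos(a),np.sin(a)]); ey=np.array([-ex[1],ex[0]])
z0=ctrl.get_obs()['ee_pos'][2]+36.5
for nm,m in dict(stick=(abs(Z-z0)<5),tray=(Z>9)&(Z<22)).items():
    m=(m&(np.hypot(X-605,Y-213)<130)&(d['range_z']>0)).astype(np.uint8)
    n,l,s,c=cv2.connectedComponentsWithStats(m)
    for i in range(1,n):
        if s[i,4]<150: continue
        P=C[l==i]; r=cv2.minAreaRect(P[:,:2].astype(np.float32)); q=P[:,:2]-T
        print(nm,s[i],np.round(r[0],1),np.round(r[1],1),round(r[2],1),np.median(P[:,2]).round(1),'u',np.percentile(q@ex,[.5,99.5]).round(1),'v',np.percentile(q@ey,[.5,99.5]).round(1))
E
```

```text
t23.60 tcp [629.  222.6  84.9] jaw 21.84 zax [-0.003 -0.001 -1.   ] q [ 0.32  0.61  1.59  0.    0.94 -0.06] F [ 0.3 -0.6  0.2] w 21.5
stick [ 226  118   70  155 6107] [620.1 242.2] [39.6 93.6] 21.9 120.4 u [-68.1  24.8] v [30.7 64.5]
stick [ 244  303   34   30 1003] [650.3 167.1] [22.1 25.8] 20.9 120.3 u [47.6 71.5] v [36.8 58.8]
tray [ 132  101  155  144 8916] [580.3 215.6] [140.4 142.5] 22.1 14.5 u [-81.8  53.9] v [-68.7  70.2]
tray [ 199  167   43   70 2007] [596.7 195.4] [40.5 69.8] 21.8 14.6 u [-21.2  43.2] v [-11.3  28.5]
tray [ 156  211   42   34 1261] [564.9 152.8] [41.5 35.4] 21.3 14.4 u [23.8 58.6] v [-57.1 -17.7]
```

View pics/w7.png

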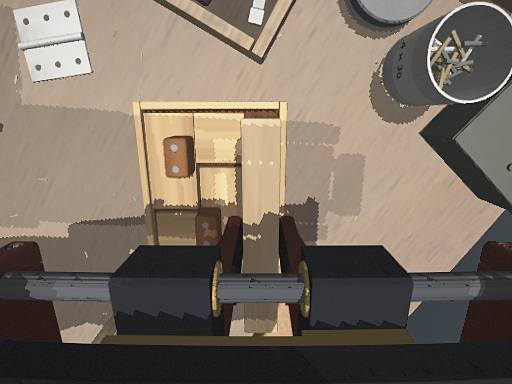

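The stick is over the strip, level, u −68…71.5 and v 36.8…58.8. The cup at (475,50) is close, so I'll check that the gripper body clears its surroundings before going down.

```bash
python3 - <<'E'
from h import *
d=np.load('top0.npy',allow_pickle=True).item(); C=cloud(d)
q=C[...,:2]-[629.6,224.4]; a=np.radians(21.8); j=np.array([np.cos(a),np.sin(a)]); k=np.array([-j[1],j[0]])
J=q@j;Kk=q@k
for mj,mk in((95,45),(110,60),(130,100)):
    m=(abs(J)<mj)&(abs(Kk)<mk); z=C[...,2][m]; print(mj,mk,np.percentile(z,[50,99,100]).round(0), [(C[m][i].round(0).tolist()) for i in np.argsort(-z)[:2]])
E
```

```text
95 45 [ 6. 47. 51.] [[552.0, 215.0, 51.0], [558.0, 227.0, 50.0]]
110 60 [ 6. 47. 51.] [[538.0, 237.0, 51.0], [552.0, 215.0, 51.0]]
130 100 [ 4. 48. 79.] [[698.0, 358.0, 79.0], [710.0, 351.0, 77.0]]
```

Clear. Lowering.

Request:
play_rows(increments="0 0.0006 0.0018 -0.03 0;0 0 0 -0.03 0;0 0 0 -0.015 0;0 0 0 -0.006 0;0 0 0 -0.004 0;0 0 0 -0.003 0;0 0 0 -0.002 0;0 0 0 -0.001 0;0 0 0 0 0")

```text
t: 24.55
ee_pos: [630.9, 224.9, -4.7]
orientation: [1.76, 2.602, 0.001]
ft_force: [0.4, 0.7, -0.5]
width: 21.9
```

Request:
play_rows(increments="0 -0.0007 -0.0003 -0.001 0;0 0 0 -0.001 0;0 0 0 0 0;0.5 0 0 0 0;0.5 0 0 0 0;0.5 0 0 0 0;0.5 0 0 0 0;0.5 0 0 0.01 0;0.5 0 0 0.03 0;0.5 0 0 0.04 0;0.5 -0.02 0.02 0.04 0;0.5 -0.04 0.03 0.02 0;0.5 -0.04 0.03 0 0;0.5 -0.04 0.03 0 0;0.5 -0.04 0.03 0 0;0.5 -0.04 0.03 0 0;0.5 0 0 0 0;0.5 0 0 0 0")

```text
t: 26.35
ee_pos: [412.3, 393.2, 132.4]
orientation: [1.756, 2.604, 0.001]
ft_force: [0.7, 0.2, -0.3]
width: 43.6
```

```bash
python3 - <<'E'
from h import *
st(); d=grab('top'); w=grab('wrist')
im=np.hstack([cv2.resize(d['img'][95:190,125:235],(440,380),interpolation=cv2.INTER_CUBIC),cv2.resize(w['img'],(360,270)).copy() if 0 else np.pad(cv2.resize(w['img'],(360,270)),((55,55),(0,0),(0,0)))]); save('end.png',im)
T=np.array([583.8,204.9]); a=np.radians(-68.3); ex=np.array([np.cos(a),np.sin(a)]); ey=np.array([-ex[1],ex[0]])
for nm,d in(('top',d),('wrist',w)):
    C=cloud(d); q=C[...,:2]-T; U=q@ex; V=q@ey; Z=C[...,2]
    m=(Z>21)&(Z<35)&(V>28)&(V<75)&(abs(U)<85)
    P=C[m]; 
    if len(P)<50: print(nm,'few',len(P)); continue
    r=cv2.minAreaRect(P[:,:2].astype(np.float32)); print(nm,len(P),np.round(r[0],1),np.round(r[1],1),r[2],'z',np.percentile(P[:,2],[5,50,95]).round(1),'u',np.percentile(U[m],[1,99]).round(1),'v',np.percentile(V[m],[1,99]).round(1))
    for n,(u0,v0) in dict(packed=(-55,10),p2=(-10,-45),second=(55,10),s2=(0,15),s3=(60,-50)).items():
        k=(abs(U-u0)<6)&(abs(V-v0)<6); print('  z',n,np.median(Z[k]).round(1) if k.any() else None)
E
```

```text
t26.35 tcp [412.3 393.2 132.4] jaw 22.01 zax [ 0.001  0.001 -1.   ] q [ 0.74  0.42  1.8  -0.    0.92  0.36] F [ 0.7  0.2 -0.3] w 43.6
top 513 [630.4 224.7] [ 35.9 139.7] 20.732770919799805 z [23.1 28.7 32.3] u [-69.1  67.2] v [40.1 63.4]
  z packed 16.6
  z p2 15.9
  z second 15.6
  z s2 16.2
  z s3 15.2
wrist few 0
```

View pics/end.png

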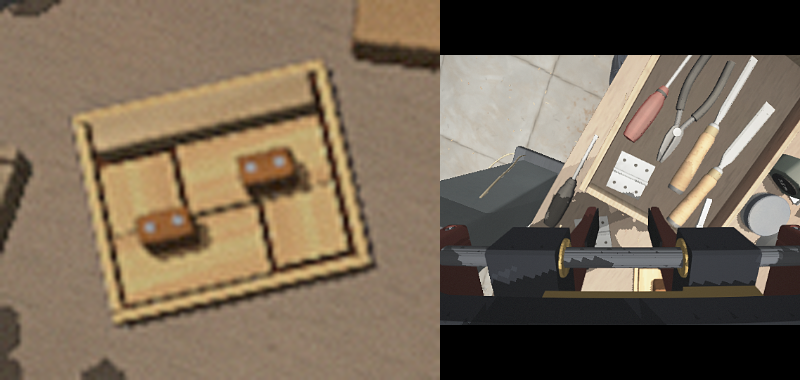

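The top crop shows both plates interlocked and flat, with the stick lying in the strip along the upper side, inside the rim (rotated crop, (90,130)–(315,95)). Stick top reads z≈28.7 and the plates about 16. Flat on the tray floor would be 28 and 15, so both agree within the calibration. Handing in.

```bash
python3 -c "
from workcell import ctrl; print(ctrl.close_job())"
```

```text
the job is handed in; nothing more can be done
None
```

The second template and the stick are packed in the tray with the first, and I handed the job in at about 26.5 s of the 54 s allowed.

**What I did:** I turned the loose template half round and set it interlocked with the packed one. I then laid the long stick in the free strip and moved the arm clear.

**Last checks:**
- **Plates:** after placing, the wrist camera showed the second plate flat, with about 2 to 4 mm to the first plate and the rim. In the final top view both plate tops read z ≈ 15–16.6 mm, where 15 is flat on the floor.
- **Stick:** its top read z ≈ 28.7 mm, where 28 is flat. It is inside the rim. No force reading I saw was above 5 N.
- **Not confirmed:** the wrist camera was out of sight of the tray at the end, so the final check rests on the top camera alone. That camera's positions sit 2 to 3 mm off the wrist camera's.

**What went wrong on the way:**
- **Missed grasps:** the first two closed on air, because the real fingertips sit about 27 mm above the reported TCP. I measured this in the depth images and corrected for it.
- **Different pinch:** I carried the plate by its 34 mm faces instead of the suggested 20 mm width. With the 20 mm pinch, the last joint's range did not allow the turn in one go.

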